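# Clear the corner press and hold its clamp arm over the pin

## Task

Make the framing press ready for its clamp arm: first take the orange scraper off the press bed, slide it blade first fully home into the slot of the wooden holder and let go of it. Then lift the blue clamp arm by its balance point and finish while still holding it, level and still, a few centimetres clear above the press pin, with its hole over the pin and its round head over the black pad; do not set it down. Leave the tape measure, picture frame, tape dispenser and scissors where they are.

Things in the scene. Friction and masses are not known exactly. Their poses are not given: they have to be found in the camera images.
- press: Framing corner press, fixed to the bench: aluminium bed 300 (x) x 130 (y) x 16 mm high with a steel pin near its -x end and a square grey block with a black rubber pad near its +x end. Origin: centre of the bed's underside, on the bench; x runs along the bed from pin to pad. Its place and yaw change.
- pin_top (a point): Centre of the top of the press pin: 14 mm thick, standing 105 mm from the bed's centre towards -x of the press; top 66 mm above the bench (50 above the bed), with a 26 mm collar 6 mm high at its foot.
- pad_top (a point): Centre of the top of the black pad on the 62 mm square block, 105 mm from the bed's centre towards +x of the press, 44 mm above the bench.
- clamp_arm: Loose blue cast clamp arm, 0.5 to 0.75 kg, flat on the bench. At -x a ring 40 mm across, 30 high, with a 22 mm upright hole; at +x a heavy solid round head 60 across, 50 high; between them a bar 18 wide, 2 to 28 mm above the underside. Origin: midway between hole and head, at the underside; x along the bar to the head. Balance point: on the bar at x = +42.5 mm, 32 mm short of the head's edge.
- clamp_hole (a point): Centre of the clamp arm's hole, in the plane of its underside (x = -105 mm in the arm's frame).
- clamp_head (a point): Centre of the underside of the clamp arm's round head (x = +105 mm in the arm's frame).
- holder: Plywood holder, fixed to the bench on the press's other side (it and the arm may swap sides). Base board 8 thick, 104 wide, x -110 to 90 mm; block 42 mm high over x 0 to 90. Level slot into the block: 64 wide, 8 to 20 mm above the bench, 80 deep, closed at sides and back. Origin: under the slot mouth's middle, at bench height; x points into the slot. The stowed handle lies on the bare board.
- slot_mouth (a point): Middle of the slot's mouth, on the slot floor, 8 mm above the bench.
- scraper: Loose scraper, 0.12 kg, lying flat across the press bed, underside 16 mm above the bench. Orange handle 100 x 24 x 20 mm high, then a steel blade 75 long, 46 wide, 3 thick, undersides level. Origin: centre of the handle's underside; x points to the blade tip. Fully home, the handle's end is against the block: origin 50 mm in front of the slot's mouth, tip 75 inside; the handle does not enter.
- blade_tip (a point): Middle of the blade's front edge, 125 mm ahead of the scraper's origin, 1.5 mm above its underside.
- tape_measure: Black tape measure 66 x 36 x 58 mm high on the bench beyond the press, to be left alone. Origin: centre of its underside.
- picture_frame: Wooden picture frame with glass, 250 x 203 x 30 mm, lying on the bench far to the robot's right, to be left alone. Origin: centre of its underside.
- tape_dispenser: Chromed tape dispenser 160 x 60 x 102 mm high on the bench far to the robot's left, to be left alone. Origin: centre of its underside.
- scissors: Scissors with blue grips, about 200 x 70 x 12 mm, lying on the bench beyond the press, to be left alone. Origin: near their middle, on the bench.
There are look-alikes about, which are no part of the job. Of the things like the scraper, leave any that is green or yellow; of the rest the larger one is meant.

How it is judged:
By the outcome, as a careful person would: the job done as asked, in the order asked, and still so for the second after the job is handed in, while the arm keeps its last pose, push and grip.
It also fails if it takes over 64 s, if anything falls off the work surface, if the arm or the gripper's body presses on something with over 40 N, if the wrist force passes 120 N, or if a joint passes its speed limit or range.

## Robot

A 6-joint arm with a two-finger parallel gripper is mounted at the origin on the work surface. World frame = base frame: x ahead of the robot, y to its left, z up, the work surface at z = 0. Lengths are in mm, angles in degrees, forces in N, time in s.
With the tool pointing down it reaches from about 275 to 775 mm from the base axis. Payload 14.6 kg.
Tool frame: the origin (TCP) lies at the centre of the arm's flange, where the gripper is bolted on; the fingertips stand tip_reach ahead of it and the grasp point (between the pads) lies 155 mm ahead of it (tip_reach is the distance from the TCP to the fingertips, in mm); z points along the fingers, y is the line along which they close (so a half turn about z gives the same grasp; the last joint's range is limited). The gripper opens to 85 mm and grips with 20 to 120 N. Pads are 22 mm wide; open, the fingers measure 114 mm over their backs; the gripper's body (76 mm by 85 mm) begins 54 mm behind the grasp point. The pads swing forward as they close: fully open they stand 13 mm farther back than shut.
Start: joints at [65.586, 15.075, -2.767, 72.158, 0, 81.102], TCP at [140.443, 505.87, 404.678] pointing down, gripper open.
Joint ranges: [-151.79, 151.79], [-50.71, 97.33], [-67.44, 78.34], [-121.81, 120.89], [-77.56, 73.72], [-180, 180]. Speed limits (degrees/s): [108.29, 108.29, 147.25, 159.86, 180, 180].

## Interface

Orientations are given as a 3x3 rotation matrix whose columns are the frame's x, y, z axes.
In Python, from plant import sense, grab_frame, hand_in, tip_reach gives the robot as it stands.
- The arm moves only by the tool arm_command, never from a script. Its argument "plan" is a list of rows, each an object of numbers: "dx", "dy", "dz": the shift along the world's x, y, z in m; "yaw": the turn about the world's z in units of 5 degrees (1.0 is 5 degrees). In form: [{"dx": .., "dy": .., "dz": .., "yaw": ..}, ...]. A call has 1 to 5 rows; each row is the pose to reach, as a shift and turn from the pose commanded when the call began; what a row does not reach only later rows make up. A row lasts 1/10 s, in which the tool goes at most 50 mm and 8.59 degrees, less where a joint would pass 70% of its speed; a pose out of reach is approached as far as the arm can. A call with a gripper value outside its range is refused whole. "fingers" is the finger opening in m, from 0 to 0.0854, set as the call begins (left out, the last holds). The fingers move at their own pace and stop on an object; "squeeze" is the grip in N (left out, the last holds). Time passes only in rows, so rows that repeat a pose let the fingers close. It gives the time, the measured TCP pose, the force, the opening and the grip force at its end, in the units of the state.
- sense(): the state, without advancing time (a new reading comes with each control period).
- grab_frame(name): name is "side" or "top"; returns a dict with "color" (400x640x3 uint8, red, green, blue), "fx", "fy", "cx", "cy" (pixels), "world_from_camera" (4x4, takes a point from camera to world coordinates). Camera axes: x right, y down, z forward; pixel columns grow to the right and rows downward; lengths in mm; the calibration is good to about 2 mm. A picture is of the moment at which its call begins. There is no depth.
- hand_in(): hands the job in; it is judged then, once.
The state is a dict: "time_s": time; "qpos": joint angles; "joint_vel": joint speeds; "joint_torque": joint torques, N m; "tcp_pos": TCP position; "tcp_rot": TCP orientation; "ft_force": force on the tool from outside, world axes, zero at the start; "moment": the same for the moment, N m; "width": finger opening in mm; "grasp_force": force on a finger pad.
Only numpy, scipy, OpenCV 4.12 (cv2) and the standard library are available. Lean on these libraries where they do the work, as an engineer would, in place of code of your own. Each camera call takes 0.05 s, during which the arm holds its last target. There are 200 camera calls.

## Working session

There is one attempt and no reset: what is moved stays moved. The work goes in short steps, Python scripts to look and compute and a tool call to move; the robot and the scene stay as the last step left them, time stands still between calls to the robot, and variables do not carry over. Pictures are saved under pics/ and viewed, at most 10 in all, crops included, and the job is handed in when it is done.

Besides the shell and the picture viewer there is one more tool, called after "Call:" as name(argument=value, ...) on one line, values as JSON. arm_command: Moves the arm, as the interface text tells. Its arguments: {"type":"object","properties":{"plan":{"type":"array","items":{"type":"object","properties":{"dx":{"type":"number"},"dy":{"type":"number"},"dz":{"type":"number"},"yaw":{"type":"number"}}}},"fingers":{"type":"number"},"squeeze":{"type":"number"}},"required":["plan"]}

```bash
mkdir -p pics; ls; cat > h.py <<'E'
import numpy as np, cv2
from plant import sense, grab_frame, hand_in, tip_reach
def ray(f,u,v,z):
    T=np.array(f["world_from_camera"]); d=T[:3,:3]@np.array([(u-f["cx"])/f["fx"],(v-f["cy"])/f["fy"],1]); o=T[:3,3]
    return o+d*(z-o[2])/d[2]
def proj(f,p):
    T=np.linalg.inv(np.array(f["world_from_camera"])); q=T[:3,:3]@np.array(p,float)+T[:3,3]
    return np.array([f["fx"]*q[0]/q[2]+f["cx"],f["fy"]*q[1]/q[2]+f["cy"]])
def save(f,n): cv2.imwrite(f"pics/{n}.png",f["color"][:,:,::-1])
E
python3 - <<'E'
from h import *
s=sense();print(s)
print(tip_reach() if callable(tip_reach) else tip_reach)
for n in("top","side"):
    f=grab_frame(n);save(f,n+"0");print(n,f["fx"],f["cx"],f["cy"],np.round(f["world_from_camera"],3).tolist())
E
```

```text
pics
{'time_s': 0.0, 'qpos': array([ 6.55861873e+01,  1.50985120e+01, -2.80315159e+00,  7.21571706e+01,
        1.57165081e-04,  8.11013349e+01]), 'joint_vel': array([-0.04748602,  0.06586124,  0.011449  , -0.04650984, -0.02205424,
       -0.0284446 ]), 'joint_torque': array([-1.20345336e-03, -6.37607431e+01,  3.84569120e+01,  1.36391132e-02,
        1.22207139e-04,  1.01121032e-06]), 'tcp_pos': array([140.40864876, 505.78771513, 404.23182828]), 'tcp_rot': array([[-9.63559733e-01,  2.67492912e-01, -4.26920133e-04],
       [ 2.67493204e-01,  9.63559294e-01, -9.33900881e-04],
       [ 1.61550996e-04, -1.01406752e-03, -9.99999473e-01]]), 'ft_force': array([-0.11605854,  0.25939972,  0.80163887]), 'moment': array([0.02898439, 0.01855866, 0.05518172]), 'grasp_force': 0.0, 'width': 85.2918225401135}
173.4
top 380.20683281605943 324.0643812822093 196.0161330698285 [[0.073, -0.975, 0.211, 237.405], [-0.997, -0.071, 0.016, 1.417], [-0.001, -0.212, -0.977, 1391.483], [0.0, 0.0, 0.0, 1.0]]
side 495.1594029186983 316.2979286325181 198.45642446249042 [[-0.905, -0.279, 0.321, -56.416], [-0.425, 0.609, -0.67, 1202.505], [-0.008, -0.743, -0.669, 1267.379], [0.0, 0.0, 0.0, 1.0]]
```

View pics/top0.png

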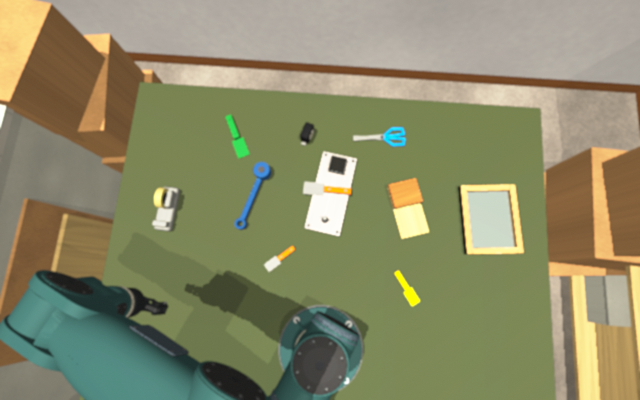

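View pics/side0.png

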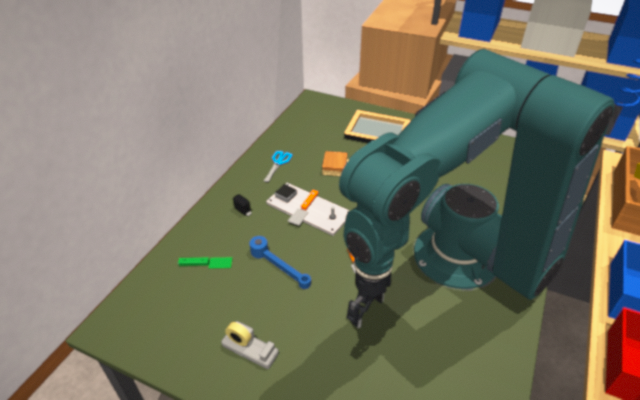

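The top view shows four scraper-like things: orange with a grey blade on the press bed at (330,190), a smaller orange one on the bench at (280,259), a green one at (237,136) and a yellow one at (407,288). I choose (330,190), which is on the bed and the larger orange one. The arm is at (253,197), the holder at (407,207) with its mouth facing the robot, and the press at (330,193).

```bash
cat > m.py <<'E'
from h import *
def comps(f,name,lo,hi,box,extra=None):
    c=f["color"]; hsv=cv2.cvtColor(c,cv2.COLOR_RGB2HSV); m=cv2.inRange(hsv,np.array(lo),np.array(hi))
    k=np.zeros_like(m); x0,y0,x1,y1=box; k[y0:y1,x0:x1]=m[y0:y1,x0:x1]
    n,l,st,ce=cv2.connectedComponentsWithStats(k)
    i=1+np.argmax(st[1:,4]); return (l==i).astype(np.uint8)
def rect(f,m,z,s=1):
    c=max(cv2.findContours(m,cv2.RETR_EXTERNAL,cv2.CHAIN_APPROX_NONE)[0],key=len)[:,0]
    P=np.array([ray(f,u,v,z)[:2] for u,v in c],np.float32)
    return cv2.minAreaRect(P),P
E
python3 - <<'E'
from m import *
f=grab_frame("top")
big=cv2.resize(f["color"][120:270,220:440],None,fx=3.6,fy=3.6,interpolation=cv2.INTER_CUBIC);cv2.imwrite("pics/crop1.png",big[:,:,::-1])
hsv=cv2.cvtColor(f["color"],cv2.COLOR_RGB2HSV)
for p in [(340,190),(312,188),(255,190),(262,170),(405,190),(410,220),(338,160),(325,219),(320,210),(345,175),(285,255)]: print(p,hsv[p[1],p[0]])
E
```

```text
(340, 190) [ 23 255 255]
(312, 188) [ 26  16 234]
(255, 190) [106 179 208]
(262, 170) [ 20  12 124]
(405, 190) [ 17 172 248]
(410, 220) [ 30  60 254]
(338, 160) [24 43 60]
(325, 219) [ 25  25 184]
(320, 210) [ 20   6 254]
(345, 175) [ 21  13 252]
(285, 255) [ 21 234 255]
```

View pics/crop1.png

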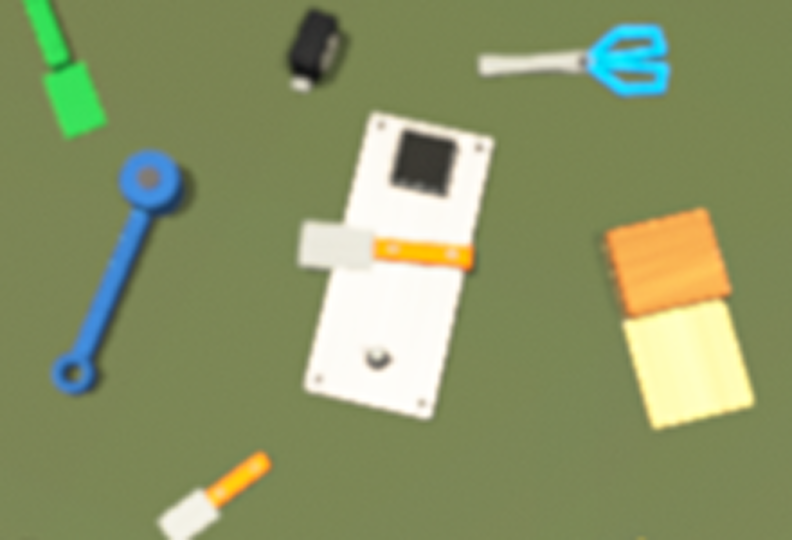

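The crop confirms the choice: the orange scraper on the bed has its handle at (340,190) and its blade to the left at (313,187). It is larger than the one at crop (215,495). The holder's board (crop 690,360) faces the robot.

```bash
cat > meas.py <<'E'
from m import *
def cen(m): 
    M=cv2.moments(m,True); return M['m10']/M['m00'],M['m01']/M['m00']
def ang(v): return np.degrees(np.arctan2(v[1],v[0]))
def report(f):
    m=comps(f,'h',(15,180,150),(30,255,255),(300,170,365,210)); r,_=rect(f,m,36); print("handle36",r, ray(f,*cen(m),30))
    mb=comps(f,'bl',(106-6,120,80),(112,255,255),(225,150,285,240)); r,P=rect(f,mb,29); print("arm",r)
    m=comps(f,'blk',(8,120,120),(19,255,255),(380,170,440,220)); r,_=rect(f,m,42); print("block42",r)
    m=comps(f,'brd',(20,30,170),(35,170,255),(385,195,440,245)); r,_=rect(f,m,8); print("board8",r,cv2.boxPoints(r).round(1).tolist())
    m=comps(f,'bed',(0,0,215),(180,30,255),(295,140,365,245)); r,_=rect(f,m,16); print("bed",r,cv2.boxPoints(r).round(1).tolist())
    m=comps(f,'pad',(0,0,0),(180,255,100),(322,150,352,176)); r,_=rect(f,m,44); print("pad",r,ray(f,*cen(m),44))
if __name__=="__main__":
    f=grab_frame("top"); report(f)
    # arm: ring and head circles
    c=f["color"];hsv=cv2.cvtColor(c,cv2.COLOR_RGB2HSV)
    mb=comps(f,'bl',(95,90,60),(115,255,255),(225,150,285,240)); mb=cv2.morphologyEx(mb,cv2.MORPH_CLOSE,np.ones((5,5)))
    d=cv2.distanceTransform(cv2.resize(mb,None,fx=4,fy=4,interpolation=cv2.INTER_CUBIC),cv2.DIST_L2,5)
    for sl,z,n in((slice(600,740),50,'head'),(slice(840,940),30,'ring')):
        dd=d[sl]; v,u=np.unravel_index(dd.argmax(),dd.shape); u=(u+.5)/4-.5; v=(v+sl.start+.5)/4-.5; print(n,u,v,dd.max()/4,ray(f,u,v,z))
    m=cv2.inRange(hsv,np.array((0,0,100)),np.array((180,70,255)));
    k=np.zeros_like(m);k[175:202,295:331]=m[175:202,295:331]
    print("tip row");print(hsv[186:191,298:310,1])
    for p in [(f"{a}") for a in ()]: pass
E
python3 meas.py
```

```text
handle36 ((556.384521484375, -24.44735336303711), (95.794189453125, 16.676897048950195), 88.83006286621094) [557.29968973 -24.48506755  30.        ]
arm ((516.1270141601562, 284.2381591796875), (63.364925384521484, 261.00360107421875), 77.51179504394531)
block42 ((562.6353759765625, -267.4139099121094), (94.85086822509766, 112.46623992919922), 17.641910552978516)
board8 ((468.02130126953125, -299.4817199707031), (116.8592300415039, 111.53209686279297), 17.26654052734375) [[395.70001220703125, -263.6000061035156], [428.79998779296875, -370.1000061035156], [540.4000244140625, -335.3999938964844], [507.29998779296875, -228.89999389648438]]
bed ((552.8311157226562, 20.175758361816406), (167.6407928466797, 299.1883850097656), 81.08109283447266) [[392.1000061035156, -39.400001525878906], [687.5999755859375, -85.80000305175781], [713.5999755859375, 79.80000305175781], [418.0, 126.19999694824219]]
pad ((650.6646728515625, -15.859062194824219), (51.474571228027344, 53.37690353393555), 81.15100860595703) [651.0646351  -15.99444387  44.        ]
head 261.875 170.625 8.093023 [605.40146205 258.19966596  50.        ]
ring 240.625 222.875 5.696899 [410.53684962 317.53149535  30.        ]
tip row
[[94 94 94 96 73 40 28 15 14 15 15 15]
 [94 96 97 95 66 34 25 15 15 15 15 15]
 [94 94 95 95 63 32 21 14 15 15 16 15]
 [93 95 97 93 60 33 20 14 15 15 15 15]
 [94 94 96 91 56 32 19 14 16 15 15 15]]
```

```bash
cat > fit.py <<'E'
from meas import *
def sides(f,m,z,axis_deg,label):
    "median side offsets in frame rotated by axis_deg; sub-pixel dilation .5px added; refine angle by line fits"
    m=cv2.morphologyEx(m,cv2.MORPH_CLOSE,np.ones((3,3)))
    c=max(cv2.findContours(cv2.resize(m*255,None,fx=4,fy=4,interpolation=cv2.INTER_LINEAR)//128,cv2.RETR_EXTERNAL,cv2.CHAIN_APPROX_NONE)[0],key=len)[:,0]
    P=np.array([ray(f,(u+.5)/4-.5,(v+.5)/4-.5,z)[:2] for u,v in c])
    a=np.radians(axis_deg);R=np.array([[np.cos(a),np.sin(a)],[-np.sin(a),np.cos(a)]]); Q=P@R.T
    lo,hi=np.percentile(Q,3,0),np.percentile(Q,97,0); mid=(lo+hi)/2; h=(hi-lo)/2
    out={}
    for ax in(0,1):
        o=1-ax; core=abs(Q[:,o]-mid[o])<.75*h[o]
        for sg in(-1,1):
            S=Q[core&(sg*(Q[:,ax]-mid[ax])>.6*h[ax])]; med=np.median(S[:,ax]);S=S[abs(S[:,ax]-med)<4]
            k=np.polyfit(S[:,o],S[:,ax],1); out[(ax,sg)]=np.median(S[:,ax]); 
            print(label,'xy'[ax],sg,round(out[(ax,sg)],1),'tilt',round(float(np.degrees(k[0]))*(1 if ax else -1),2),len(S))
    L=(out[(0,1)]-out[(0,-1)],out[(1,1)]-out[(1,-1)]); c=R.T@np.array([(out[(0,1)]+out[(0,-1)])/2,(out[(1,1)]+out[(1,-1)])/2])
    print(label,'size',np.round(L,1),'centre',c.round(1)); return R
if __name__=="__main__":
    f=grab_frame("top");c=f["color"]
    m=comps(f,'h',(15,180,150),(30,255,255),(300,170,365,210)); sides(f,m,36,90,'handle')
    hsv=cv2.cvtColor(c,cv2.COLOR_RGB2HSV)
    m=comps(f,'brd',(20,30,170),(35,170,255),(385,195,440,245)); sides(f,m,8,17.4,'board')
    m=comps(f,'blk',(8,120,120),(19,255,255),(380,170,440,220)); sides(f,m,42,17.4,'block')
    m=comps(f,'bed',(0,0,140),(180,60,255),(295,140,365,245)); sides(f,m,16,-8.9,'bed')
    m=comps(f,'pad',(0,0,0),(180,255,100),(322,150,352,176)); sides(f,m,44,-8.9,'pad')
    # blade tip: column midpoint crossing of saturation ~ 55 
    g=hsv[:,:,1].astype(int)
    for v in range(178,200): 
        row=g[v,296:320]; i=np.where(row<55)[0]; print(v,296+i[0] if len(i) else None,end=' ')
    print()
    for p in[(303.2,188.5),(302,188)]:print(ray(f,*p,17.5))
    big=cv2.resize(c[170:245,380:440],None,fx=8,fy=8,interpolation=cv2.INTER_NEAREST)
    s=cv2.resize(c[170:245,295:365],None,fx=8,fy=8,interpolation=cv2.INTER_CUBIC)[:600]; x=np.hstack([s[:, :560],big])[:, :800]
    cv2.imwrite("pics/c2.png",cv2.resize(c[145:250,225:365],None,fx=5.7,fy=5.7,interpolation=cv2.INTER_CUBIC)[:,:,::-1][:599])
E
python3 fit.py
```

```text
Traceback (most recent call last):
  File "fit.py", line 20, in <module>
    m=comps(f,'h',(15,180,150),(30,255,255),(300,170,365,210)); sides(f,m,36,90,'handle')
                                                                ~~~~~^^^^^^^^^^^^^^^^^^^^
  File "fit.py", line 14, in sides
    k=np.polyfit(S[:,o],S[:,ax],1); out[(ax,sg)]=np.median(S[:,ax]);
TypeError: expected non-empty vector for x
```

```bash
sed -i 's/lo,hi=np.percentile.*; mid/lo,hi=np.percentile(Q,1,0),np.percentile(Q,99,0); mid/; s/S=S\[abs(S\[:,ax\]-med)<4\]/S=S[abs(S[:,ax]-med)<4]\n            if len(S)<3: out[(ax,sg)]=(lo,hi)[sg>0][ax]; print(label,ax,sg,"few"); continue/' fit.py; python3 fit.py
```

```text
handle x -1 -72.1 tilt -6.61 18
handle x 1 14.2 tilt 17.14 11
handle y -1 -564.1 tilt 0.12 58
handle y 1 -548.5 tilt -0.94 78
handle size [86.3 15.6] centre [556.3 -28.9]
board x -1 298.8 tilt 0.1 95
board x 1 414.3 tilt -0.73 94
board y -1 -481.2 tilt -0.08 100
board y 1 -370.6 tilt 0.48 100
board size [115.5 110.6] centre [ 467.6 -299.8]
block x -1 410.5 tilt -0.48 97
block x 1 504.0 tilt -0.21 96
block y -1 -479.2 tilt 0.61 82
block y 1 -368.0 tilt -1.01 81
block size [ 93.5 111.2] centre [ 563.  -267.5]
bed x -1 389.9 tilt -0.55 134
bed x 1 697.1 tilt 0.1 125
bed y -1 17.6 tilt -0.09 220
bed y 1 186.7 tilt -0.01 18
bed size [307.2 169.1] centre [552.8  16.8]
pad x -1 619.4 tilt -0.88 45
pad x 1 671.8 tilt 0.53 45
pad y -1 59.1 tilt 0.55 45
pad y 1 110.5 tilt 0.02 45
pad size [52.5 51.3] centre [651.  -16.1]
178 316 179 315 180 315 181 304 182 304 183 303 184 303 185 303 186 303 187 303 188 303 189 303 190 303 191 303 192 302 193 303 194 304 195 311 196 311 197 311 198 311 199 311 
[556.87977088 103.93309076  17.5       ]
[558.45837023 108.54032772  17.5       ]
```

View pics/c2.png

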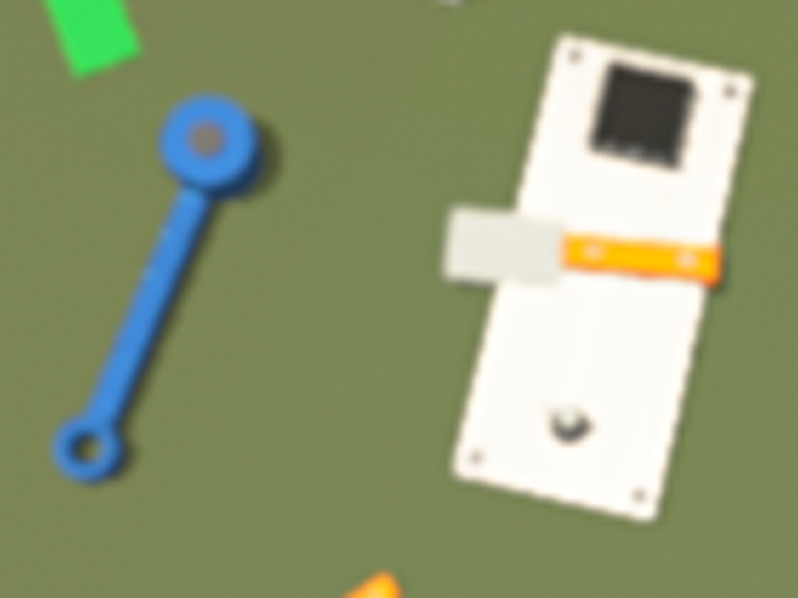

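The crop shows the arm's head at (261,170) and its ring at (240,223). It also shows the press pin at (325,219), the pad at (338,165) and the scraper tip at (303,188). The measured sizes agree (scraper tip to end 175, bed about 300, pad about 50), so I move above the scraper.

Call:
arm_command(plan=[{"dx": 0.0286, "dy": -0.0347, "yaw": -1.6}, {"dx": 0.0572, "dy": -0.0694, "yaw": -3.2}, {"dx": 0.0858, "dy": -0.1041, "yaw": -4.8}, {"dx": 0.1144, "dy": -0.1388, "yaw": -6.4}, {"dx": 0.143, "dy": -0.1735, "yaw": -8}], fingers=0.05, squeeze=40)

```text
invalid input at $.plan[0]: expected keys dx, dy, dz, yaw
```

Call:
arm_command(plan=[{"dx": 0.0286, "dy": -0.0347, "yaw": -1.6}, {"dx": 0.0572, "dy": -0.0694, "yaw": -3.2}, {"dx": 0.0858, "dy": -0.1041, "yaw": -4.8}, {"dx": 0.1144, "dy": -0.1388, "yaw": -6.4}, {"dx": 0.143, "dy": -0.1735, "yaw": -7.1}])

```text
invalid input at $.plan[0]: expected keys dx, dy, dz, yaw
```

Call:
arm_command(plan=[{"dx": 0.028, "dy": -0.034, "dz": 0}, {"dx": 0.056, "dy": -0.068, "dz": 0}, {"dx": 0.084, "dy": -0.102, "dz": -0.02}, {"dx": 0.112, "dy": -0.136, "dz": -0.05}, {"dx": 0.1308, "dy": -0.1594, "dz": -0.08}])

```text
invalid input at $.plan[0]: expected keys dx, dy, dz, yaw
```

Call:
arm_command(plan=[{"dz": -0.03}, {"dz": -0.06}, {"dz": -0.08}, {"dz": -0.08}, {"dz": -0.08}])

```text
invalid input at $.plan[0]: expected keys dx, dy, dz, yaw
```

All keys are needed in every row.

Call:
arm_command(plan=[{"dx": 0.0286, "dy": -0.0347, "dz": 0, "yaw": -1.6}, {"dx": 0.0572, "dy": -0.0694, "dz": 0, "yaw": -3.2}, {"dx": 0.0858, "dy": -0.1041, "dz": 0, "yaw": -4.8}, {"dx": 0.1144, "dy": -0.1388, "dz": 0, "yaw": -6.4}, {"dx": 0.143, "dy": -0.1735, "dz": 0, "yaw": -8}], fingers=0.05, squeeze=40)

```text
time_s: 0.8
tcp_pos: [284.1, 330.9, 404.7]
tcp_rot: [[-0.562, 0.827, 0.0], [0.827, 0.562, 0.0], [0.0, 0.0, -1.0]]
ft_force: [0.8, 1.1, -0.4]
width: 50.0
grasp_force: 0.0
```

Call:
arm_command(plan=[{"dx": 0.0286, "dy": -0.0347, "dz": 0, "yaw": -1.6}, {"dx": 0.0572, "dy": -0.0694, "dz": 0, "yaw": -3.2}, {"dx": 0.0858, "dy": -0.1041, "dz": 0, "yaw": -4.8}, {"dx": 0.1144, "dy": -0.1388, "dz": 0, "yaw": -6.4}, {"dx": 0.143, "dy": -0.1735, "dz": 0, "yaw": -7.1}])

```text
time_s: 1.3
tcp_pos: [427.3, 157.1, 404.8]
tcp_rot: [[0.023, 1.0, 0.0], [1.0, -0.023, 0.0], [0.0, 0.0, -1.0]]
ft_force: [0.6, 1.2, 1.2]
width: 50.1
grasp_force: 0.0
```

Call:
arm_command(plan=[{"dx": 0.028, "dy": -0.034, "dz": 0, "yaw": 0}, {"dx": 0.056, "dy": -0.068, "dz": 0, "yaw": 0}, {"dx": 0.084, "dy": -0.102, "dz": -0.02, "yaw": 0}, {"dx": 0.112, "dy": -0.136, "dz": -0.05, "yaw": 0}, {"dx": 0.1308, "dy": -0.1594, "dz": -0.08, "yaw": 0}])

```text
time_s: 1.8
tcp_pos: [558.6, -2.6, 324.0]
tcp_rot: [[0.019, 1.0, 0.002], [1.0, -0.019, -0.0], [-0.0, 0.002, -1.0]]
ft_force: [-0.7, 0.3, 0.1]
width: 50.2
grasp_force: 0.0
```

Call:
arm_command(plan=[{"dx": 0, "dy": 0, "dz": -0.03, "yaw": 0}, {"dx": 0, "dy": 0, "dz": -0.06, "yaw": 0}, {"dx": 0, "dy": 0, "dz": -0.085, "yaw": 0}, {"dx": 0, "dy": 0, "dz": -0.085, "yaw": 0}])

```text
time_s: 2.2
tcp_pos: [556.2, -0.5, 237.0]
tcp_rot: [[0.018, 1.0, -0.005], [1.0, -0.018, 0.001], [0.001, -0.005, -1.0]]
ft_force: [0.1, 0.6, 0.3]
width: 50.1
grasp_force: 0.0
```

```bash
python3 - <<'E'
from h import *
f=grab_frame("side"); s=sense();print(s["tcp_pos"],s["tcp_rot"][:,1])
c=f["color"]
for p in ([557.2,-.5,16+20],[558.6,-2,s["tcp_pos"][2]-173.4]): print(proj(f,p))
t=grab_frame("top")["color"]
a=cv2.resize(c[150:270,240:380],None,fx=4.2,fy=4.2,interpolation=cv2.INTER_CUBIC)
cv2.imwrite("pics/s1.png",a[:,:,::-1])
E
```

```text
[ 5.56827359e+02 -4.89393748e-01  2.38975262e+02] [ 0.9998388  -0.01777031 -0.00256757]
[307.01027059 201.6040341 ]
[306.67688472 195.26470373]
```

View pics/s1.png

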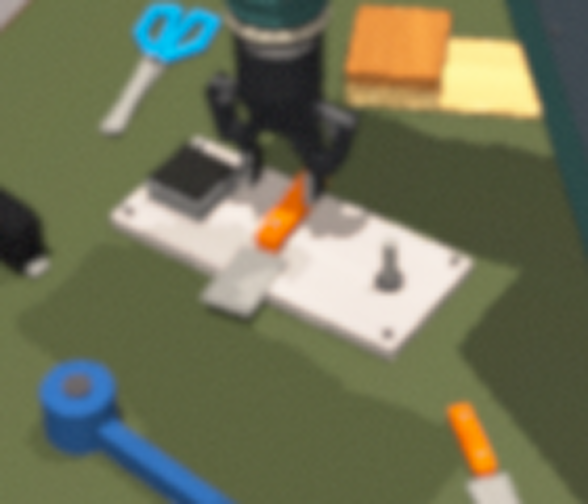

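The handle is between the fingers (crop 285,215), and the tips are where they are projected to be. I descend and grip.

Call:
arm_command(plan=[{"dx": 0, "dy": 0, "dz": -0.02, "yaw": 0}, {"dx": 0, "dy": 0, "dz": -0.034, "yaw": 0}, {"dx": 0, "dy": 0, "dz": -0.04, "yaw": 0}, {"dx": 0, "dy": 0, "dz": -0.042, "yaw": 0}, {"dx": 0, "dy": 0, "dz": -0.042, "yaw": 0}])

```text
time_s: 2.8
tcp_pos: [557.6, -0.5, 198.5]
tcp_rot: [[0.018, 1.0, 0.001], [1.0, -0.018, -0.0], [-0.0, 0.001, -1.0]]
ft_force: [1.1, -0.2, -0.1]
width: 50.1
grasp_force: 0.0
```

Call:
arm_command(plan=[{"dx": 0, "dy": 0, "dz": 0, "yaw": 0}, {"dx": 0, "dy": 0, "dz": 0, "yaw": 0}, {"dx": 0, "dy": 0, "dz": 0, "yaw": 0}, {"dx": 0, "dy": 0, "dz": 0, "yaw": 0}, {"dx": 0, "dy": 0, "dz": 0, "yaw": 0}], fingers=0.01)

```text
time_s: 3.3
tcp_pos: [557.5, -0.6, 198.5]
tcp_rot: [[0.018, 1.0, 0.001], [1.0, -0.018, -0.0], [-0.0, 0.001, -1.0]]
ft_force: [-1.2, 0.4, 7.5]
width: 22.9
grasp_force: 39.7
```

Call:
arm_command(plan=[{"dx": 0, "dy": 0, "dz": 0.01, "yaw": 0}, {"dx": 0, "dy": 0, "dz": 0.03, "yaw": 0}, {"dx": 0, "dy": 0, "dz": 0.06, "yaw": 0}, {"dx": 0, "dy": 0, "dz": 0.09, "yaw": 0}, {"dx": 0, "dy": 0, "dz": 0.11, "yaw": 0}], squeeze=60)

```text
time_s: 3.8
tcp_pos: [557.3, -0.5, 310.5]
tcp_rot: [[0.018, 1.0, 0.002], [1.0, -0.018, -0.0], [-0.0, 0.002, -1.0]]
ft_force: [-0.6, -0.2, -1.7]
width: 22.0
grasp_force: 59.1
```

Call:
arm_command(plan=[{"dx": -0.015, "dy": -0.03, "dz": 0, "yaw": -1.2}, {"dx": -0.032, "dy": -0.062, "dz": 0, "yaw": -2.6}, {"dx": -0.05, "dy": -0.097, "dz": 0, "yaw": -4.2}, {"dx": -0.067, "dy": -0.131, "dz": 0, "yaw": -5.7}, {"dx": -0.083, "dy": -0.162, "dz": 0, "yaw": -7.15}])

```text
time_s: 4.3
tcp_pos: [473.2, -163.8, 308.5]
tcp_rot: [[0.603, 0.798, 0.0], [0.798, -0.603, -0.0], [-0.0, 0.001, -1.0]]
ft_force: [1.4, -0.4, -0.9]
width: 22.0
grasp_force: 59.1
```

Call:
arm_command(plan=[{"dx": -0.017, "dy": -0.033, "dz": 0, "yaw": -1.5}, {"dx": -0.034, "dy": -0.066, "dz": 0, "yaw": -3}, {"dx": -0.051, "dy": -0.099, "dz": 0, "yaw": -4.5}, {"dx": -0.068, "dy": -0.132, "dz": 0, "yaw": -5.9}, {"dx": -0.083, "dy": -0.162, "dz": 0, "yaw": -7.15}])

```text
time_s: 4.8
tcp_pos: [390.2, -325.8, 308.5]
tcp_rot: [[0.955, 0.295, 0.0], [0.295, -0.955, -0.0], [0.0, 0.001, -1.0]]
ft_force: [0.4, 0.4, -1.7]
width: 22.0
grasp_force: 59.1
```

Call:
arm_command(plan=[{"dx": 0, "dy": 0, "dz": -0.02, "yaw": 0}, {"dx": 0, "dy": 0, "dz": -0.04, "yaw": 0}, {"dx": 0, "dy": 0, "dz": -0.06, "yaw": 0}, {"dx": 0, "dy": 0, "dz": -0.06, "yaw": 0}])

```text
time_s: 5.2
tcp_pos: [390.6, -324.0, 246.4]
tcp_rot: [[0.954, 0.3, -0.002], [0.3, -0.954, 0.002], [-0.001, -0.003, -1.0]]
ft_force: [0.3, 0.6, -1.0]
width: 22.1
grasp_force: 59.1
```

```bash
python3 - <<'E'
from h import *
s=sense();print(s["tcp_pos"],s["tcp_rot"][:,1],s["width"],s["ft_force"])
f=grab_frame("side");g=grab_frame("top")
a=cv2.resize(f["color"][110:230,280:400],None,fx=4,fy=4,interpolation=cv2.INTER_CUBIC)
b=cv2.resize(g["color"][150:270,370:450],None,fx=4,fy=4,interpolation=cv2.INTER_CUBIC)
cv2.imwrite("pics/s2.png",np.hstack([a,b])[:,:,::-1])
E
```

```text
[ 390.64147009 -324.0138558   246.44266455] [ 0.30025159 -0.95385539 -0.00298075] 22.144431513947843 [ 0.28509372  0.64412768 -1.04483828]
```

View pics/s2.png

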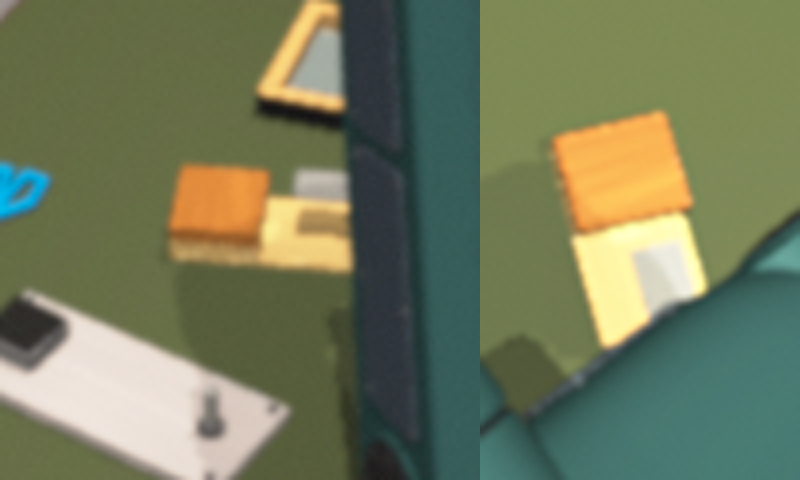

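The blade is in view ahead of the holder's mouth: front edge at about (414,211) in the top image and (354,156) in the side image. I compare it with the expected tip.

```bash
python3 - <<'E'
from h import *
f=grab_frame("side");g=grab_frame("top");s=sense();t=s["tcp_pos"]
u=np.array([.954,.300]);n=np.array([-.3,.954])
for z in(60,65.5,70):
  for k in(-23,0,23):
    p=[*(t[:2]+105*u+k*n),z];print(z,k,"top",proj(g,p).round(1),"side",proj(f,p).round(1))
for nm,i,b in(("top",g,(395,195,435,232)),("side",f,(348,145,372,166))):
    h=cv2.cvtColor(i["color"],cv2.COLOR_RGB2HSV);x0,y0,x1,y1=b
    m=np.zeros(h.shape[:2],np.uint8);m[y0:y1,x0:x1]=cv2.inRange(h,np.array((0,0,120)),np.array((180,45,255)))[y0:y1,x0:x1]
    c=max(cv2.findContours(m,0,1)[0],key=cv2.contourArea);print(nm,cv2.approxPolyDP(c,2,True)[:,0].tolist())
E
```

```text
60 -23 top [418.7 210. ] side [353.9 153.6]
60 0 top [412.4 211.4] side [353.5 157.1]
60 23 top [406.2 212.9] side [353.  160.5]
65.5 -23 top [419.  209.7] side [354.  152.5]
65.5 0 top [412.8 211.2] side [353.5 156. ]
65.5 23 top [406.5 212.7] side [353.1 159.4]
70 -23 top [419.4 209.5] side [354.  151.6]
70 0 top [413.1 211. ] side [353.6 155.1]
70 23 top [406.8 212.4] side [353.1 158.5]
top [[419, 210], [409, 213], [413, 229], [424, 224]]
side [[353, 153], [355, 158], [366, 159], [365, 152]]
```

Agreement is within 1 px. I go down with a small lateral correction, then start the insertion.

Call:
arm_command(plan=[{"dx": -0.0005, "dy": 0.0015, "dz": -0.02, "yaw": 0}, {"dx": -0.0005, "dy": 0.0015, "dz": -0.04, "yaw": 0}, {"dx": -0.0005, "dy": 0.0015, "dz": -0.05, "yaw": 0}, {"dx": -0.0005, "dy": 0.0015, "dz": -0.0535, "yaw": 0}, {"dx": -0.0005, "dy": 0.0015, "dz": -0.0535, "yaw": 0}])

```text
time_s: 5.9
tcp_pos: [390.9, -323.2, 194.6]
tcp_rot: [[0.954, 0.3, 0.0], [0.3, -0.954, -0.0], [0.0, 0.0, -1.0]]
ft_force: [-0.3, 0.3, -1.5]
width: 22.6
grasp_force: 59.2
```

Call:
arm_command(plan=[{"dx": 0.0095, "dy": 0.003, "dz": 0, "yaw": 0}, {"dx": 0.019, "dy": 0.006, "dz": 0, "yaw": 0}, {"dx": 0.0286, "dy": 0.009, "dz": 0, "yaw": 0}, {"dx": 0.0334, "dy": 0.0105, "dz": 0, "yaw": 0}, {"dx": 0.0382, "dy": 0.012, "dz": 0, "yaw": 0}])

```text
time_s: 6.4
tcp_pos: [429.6, -310.7, 194.2]
tcp_rot: [[0.954, 0.301, 0.0], [0.301, -0.954, -0.0], [0.0, 0.0, -1.0]]
ft_force: [-0.1, 0.0, -1.3]
width: 22.6
grasp_force: 59.2
```

Call:
arm_command(plan=[{"dx": 0.0114, "dy": 0.0036, "dz": 0, "yaw": 0}, {"dx": 0.0229, "dy": 0.0072, "dz": 0, "yaw": 0}, {"dx": 0.0343, "dy": 0.0108, "dz": 0, "yaw": 0}, {"dx": 0.0458, "dy": 0.0144, "dz": 0, "yaw": 0}, {"dx": 0.0525, "dy": 0.0165, "dz": 0, "yaw": 0}])

```text
time_s: 6.9
tcp_pos: [482.7, -294.1, 194.1]
tcp_rot: [[0.954, 0.301, 0.0], [0.301, -0.954, -0.0], [0.0, 0.0, -1.0]]
ft_force: [-1.0, 0.3, -1.2]
width: 22.5
grasp_force: 59.2
```

Call:
arm_command(plan=[{"dx": 0, "dy": 0, "dz": -0.001, "yaw": 0}, {"dx": 0.0019, "dy": 0.0006, "dz": -0.002, "yaw": 0}, {"dx": 0.0038, "dy": 0.0012, "dz": -0.002, "yaw": 0}, {"dx": 0.0057, "dy": 0.0018, "dz": -0.002, "yaw": 0}, {"dx": 0.0057, "dy": 0.0018, "dz": -0.002, "yaw": 0}])

```text
time_s: 7.4
tcp_pos: [487.2, -292.8, 192.2]
tcp_rot: [[0.954, 0.3, 0.0], [0.3, -0.954, -0.0], [0.0, 0.0, -1.0]]
ft_force: [-0.7, -0.9, -0.8]
width: 22.3
grasp_force: 59.2
```

Call:
arm_command(plan=[{"dx": 0.001, "dy": 0.0003, "dz": 0, "yaw": 0}, {"dx": 0.002, "dy": 0.0006, "dz": 0, "yaw": 0}, {"dx": 0.0029, "dy": 0.0009, "dz": 0, "yaw": 0}, {"dx": 0.0038, "dy": 0.0012, "dz": 0, "yaw": 0}, {"dx": 0.0038, "dy": 0.0012, "dz": 0, "yaw": 0}])

```text
time_s: 7.9
tcp_pos: [490.6, -291.6, 192.1]
tcp_rot: [[0.954, 0.3, -0.001], [0.3, -0.954, -0.001], [-0.001, 0.0, -1.0]]
ft_force: [-5.1, -1.6, 0.6]
width: 22.2
grasp_force: 59.4
```

Call:
arm_command(plan=[{"dx": 0.001, "dy": 0.0003, "dz": -0.0005, "yaw": 0}, {"dx": 0.0015, "dy": 0.0005, "dz": -0.001, "yaw": 0}, {"dx": 0.0015, "dy": 0.0005, "dz": -0.0015, "yaw": 0}, {"dx": 0.0015, "dy": 0.0005, "dz": -0.0015, "yaw": 0}])

```text
time_s: 8.3
tcp_pos: [491.2, -291.2, 190.7]
tcp_rot: [[0.954, 0.3, -0.004], [0.3, -0.954, -0.002], [-0.004, 0.0, -1.0]]
ft_force: [-13.8, -5.3, 6.4]
width: 22.1
grasp_force: 60.2
```

The handle is firmly against the block, where predicted. I relax the push, release and rise.

Call:
arm_command(plan=[{"dx": 0, "dy": 0, "dz": 0.0003, "yaw": 0}, {"dx": 0, "dy": 0, "dz": 0.0003, "yaw": 0}, {"dx": 0, "dy": 0, "dz": 0.0003, "yaw": 0}, {"dx": 0, "dy": 0, "dz": 0.0003, "yaw": 0}], fingers=0.05)

```text
time_s: 8.7
tcp_pos: [492.6, -291.0, 191.0]
tcp_rot: [[0.954, 0.301, 0.0], [0.301, -0.954, -0.0], [0.0, 0.0, -1.0]]
ft_force: [0.5, 0.1, -0.9]
width: 50.0
grasp_force: 0.0
```

Call:
arm_command(plan=[{"dx": 0, "dy": 0, "dz": 0.01, "yaw": 0}, {"dx": 0, "dy": 0, "dz": 0.03, "yaw": 0}, {"dx": 0, "dy": 0, "dz": 0.06, "yaw": 0}, {"dx": 0, "dy": 0, "dz": 0.1, "yaw": 0}, {"dx": 0, "dy": 0, "dz": 0.14, "yaw": 0}])

```text
time_s: 9.2
tcp_pos: [492.2, -290.7, 333.1]
tcp_rot: [[0.954, 0.301, -0.0], [0.301, -0.954, 0.0], [0.0, -0.0, -1.0]]
ft_force: [0.8, -0.9, 0.6]
width: 49.8
grasp_force: 0.0
```

```bash
python3 - <<'E'
from h import *
P={}
for nm,boxes in(("top",{"head":(225,150,285,196),"ring":(225,205,262,240)}),("side",{"head":(240,228,280,265),"ring":(290,265,320,295)})):
    f=grab_frame(nm);h=cv2.cvtColor(f["color"],cv2.COLOR_RGB2HSV)
    m=cv2.inRange(h,np.array((95,90,40)),np.array((115,255,255)))
    for k,(x0,y0,x1,y1) in boxes.items():
        mm=np.zeros_like(m);mm[y0:y1,x0:x1]=m[y0:y1,x0:x1]
        # grey spot/hole: contours with parent
        cs,hi=cv2.findContours(mm,cv2.RETR_CCOMP,cv2.CHAIN_APPROX_NONE)
        out=[(cv2.moments(c),len(c)) for c,q in zip(cs,hi[0]) if q[3]>=0]
        hole=np.zeros_like(m)
        for c,q in zip(cs,hi[0]):
            if q[3]>=0: cv2.drawContours(hole,[c],-1,1,-1)
        hole[mm>0]=0
        if hole.any():
            M=cv2.moments(hole,True);u,v=M['m10']/M['m00'],M['m01']/M['m00']
            z=50 if k=="head" else 24
            print(nm,k,"inner px",round(u,2),round(v,2),int(M['m00']),ray(f,u,v,z).round(1))
        y,x=np.where(mm>0);print(nm,k,"bbox",x.min(),x.max(),y.min(),y.max())
E
```

```text
top head inner px 260.71 169.0 24 [611.2 263.1  50. ]
top head bbox 249 270 162 195
top ring inner px 240.29 223.5 14 [408.9 319.9  24. ]
top ring bbox 235 251 205 228
side head inner px 257.7 241.22 23 [614.4 259.6  50. ]
side head bbox 249 279 236 264
side ring bbox 290 310 266 288
```

Call:
arm_command(plan=[{"dx": 0.003, "dy": 0.0285, "dz": 0, "yaw": 1.468}, {"dx": 0.006, "dy": 0.057, "dz": 0, "yaw": 2.936}, {"dx": 0.009, "dy": 0.0855, "dz": 0, "yaw": 4.404}, {"dx": 0.012, "dy": 0.114, "dz": 0, "yaw": 5.872}, {"dx": 0.0148, "dy": 0.1426, "dz": 0, "yaw": 7.34}], fingers=0.06)

```text
time_s: 9.8
tcp_pos: [507.1, -147.2, 331.3]
tcp_rot: [[0.581, 0.814, 0.0], [0.814, -0.581, 0.0], [0.0, 0.0, -1.0]]
ft_force: [0.2, -0.1, -1.0]
width: 60.2
grasp_force: 0.0
```

Call:
arm_command(plan=[{"dx": 0.003, "dy": 0.0285, "dz": 0, "yaw": 1.468}, {"dx": 0.006, "dy": 0.057, "dz": 0, "yaw": 2.936}, {"dx": 0.009, "dy": 0.0855, "dz": 0, "yaw": 4.404}, {"dx": 0.012, "dy": 0.114, "dz": 0, "yaw": 5.872}, {"dx": 0.0148, "dy": 0.1426, "dz": 0, "yaw": 7.34}])

```text
time_s: 10.3
tcp_pos: [521.9, -4.6, 331.3]
tcp_rot: [[-0.021, 1.0, 0.0], [1.0, 0.021, 0.0], [0.0, 0.0, -1.0]]
ft_force: [0.2, -1.0, 0.1]
width: 60.3
grasp_force: 0.0
```

Call:
arm_command(plan=[{"dx": 0.003, "dy": 0.0285, "dz": 0, "yaw": 1.468}, {"dx": 0.006, "dy": 0.057, "dz": 0, "yaw": 2.936}, {"dx": 0.009, "dy": 0.0855, "dz": 0, "yaw": 4.404}, {"dx": 0.012, "dy": 0.114, "dz": 0, "yaw": 5.872}, {"dx": 0.0148, "dy": 0.1426, "dz": 0, "yaw": 7.34}])

```text
time_s: 10.8
tcp_pos: [536.7, 138.0, 331.3]
tcp_rot: [[-0.614, 0.789, 0.0], [0.789, 0.614, 0.0], [-0.0, 0.0, -1.0]]
ft_force: [0.2, -0.5, 1.0]
width: 60.0
grasp_force: 0.0
```

Call:
arm_command(plan=[{"dx": 0.003, "dy": 0.0285, "dz": 0, "yaw": 1.468}, {"dx": 0.006, "dy": 0.057, "dz": 0, "yaw": 2.936}, {"dx": 0.009, "dy": 0.0855, "dz": 0, "yaw": 4.404}, {"dx": 0.012, "dy": 0.114, "dz": 0, "yaw": 5.872}, {"dx": 0.0148, "dy": 0.1426, "dz": 0, "yaw": 7.34}])

```text
time_s: 11.3
tcp_pos: [551.5, 280.6, 331.3]
tcp_rot: [[-0.964, 0.266, 0.0], [0.266, 0.964, 0.0], [-0.0, 0.0, -1.0]]
ft_force: [0.1, -1.4, 0.5]
width: 59.9
grasp_force: 0.0
```

Call:
arm_command(plan=[{"dx": 0, "dy": 0, "dz": -0.03, "yaw": 0}, {"dx": 0, "dy": 0, "dz": -0.06, "yaw": 0}, {"dx": 0, "dy": 0, "dz": -0.08, "yaw": 0}, {"dx": 0, "dy": 0, "dz": -0.09, "yaw": 0}, {"dx": 0, "dy": 0, "dz": -0.09, "yaw": 0}])

```text
time_s: 11.8
tcp_pos: [551.3, 279.3, 240.3]
tcp_rot: [[-0.963, 0.271, -0.002], [0.271, 0.963, -0.001], [0.001, -0.001, -1.0]]
ft_force: [-0.9, 1.4, 0.1]
width: 60.1
grasp_force: 0.0
```

```bash
python3 - <<'E'
from h import *
s=sense();print(s["tcp_pos"],s["tcp_rot"][:,1],s["width"])
f=grab_frame("side");g=grab_frame("top")
a=cv2.resize(f["color"][200:300,230:330],None,fx=4,fy=4,interpolation=cv2.INTER_CUBIC)
b=cv2.resize(g["color"][160:260,370:450],None,fx=4,fy=4,interpolation=cv2.INTER_CUBIC)
cv2.imwrite("pics/s3.png",np.hstack([a,b])[:,:,::-1])
E
```

```text
[551.3454291  279.27209852 240.27545455] [ 0.27085188  0.96262052 -0.00099347] 60.139117370811654
```

View pics/s3.png

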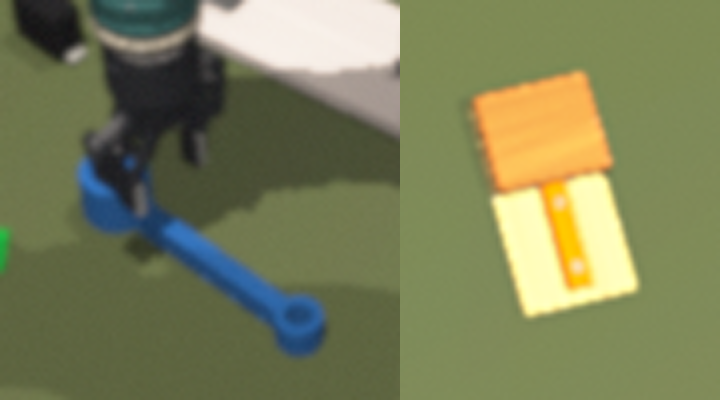

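The right half shows the scraper stowed, its handle end touching the block at crop (550,185). On the left, the fingers straddle the bar just short of the head. I go down and grip.

Call:
arm_command(plan=[{"dx": 0, "dy": 0, "dz": -0.02, "yaw": 0}, {"dx": 0, "dy": 0, "dz": -0.04, "yaw": 0}, {"dx": 0, "dy": 0, "dz": -0.05, "yaw": 0}, {"dx": 0, "dy": 0, "dz": -0.053, "yaw": 0}, {"dx": 0, "dy": 0, "dz": -0.053, "yaw": 0}])

```text
time_s: 12.4
tcp_pos: [551.9, 279.4, 188.6]
tcp_rot: [[-0.963, 0.271, 0.001], [0.271, 0.963, 0.0], [-0.0, 0.0, -1.0]]
ft_force: [-0.5, -0.2, 1.1]
width: 59.9
grasp_force: 0.0
```

Call:
arm_command(plan=[{"dx": 0, "dy": 0, "dz": 0, "yaw": 0}, {"dx": 0, "dy": 0, "dz": 0, "yaw": 0}, {"dx": 0, "dy": 0, "dz": 0, "yaw": 0}, {"dx": 0, "dy": 0, "dz": 0, "yaw": 0}, {"dx": 0, "dy": 0, "dz": 0, "yaw": 0}], fingers=0.0, squeeze=50)

```text
time_s: 12.9
tcp_pos: [551.9, 279.5, 188.9]
tcp_rot: [[-0.963, 0.271, 0.001], [0.271, 0.963, 0.001], [-0.001, 0.001, -1.0]]
ft_force: [-1.2, 0.4, 7.1]
width: 16.4
grasp_force: 49.7
```

Call:
arm_command(plan=[{"dx": 0, "dy": 0, "dz": 0, "yaw": 0}, {"dx": 0, "dy": 0, "dz": 0, "yaw": 0}, {"dx": 0, "dy": 0, "dz": 0, "yaw": 0}], squeeze=100)

```text
time_s: 13.2
tcp_pos: [552.0, 279.6, 189.1]
tcp_rot: [[-0.963, 0.271, 0.002], [0.271, 0.963, 0.001], [-0.001, 0.001, -1.0]]
ft_force: [-1.5, 0.9, 10.2]
width: 15.1
grasp_force: 98.8
```

Call:
arm_command(plan=[{"dx": 0, "dy": 0, "dz": 0.01, "yaw": 0}, {"dx": 0, "dy": 0, "dz": 0.025, "yaw": 0}, {"dx": 0, "dy": 0, "dz": 0.04, "yaw": 0}, {"dx": 0, "dy": 0, "dz": 0.05, "yaw": 0}, {"dx": 0, "dy": 0, "dz": 0.05, "yaw": 0}])

```text
time_s: 13.7
tcp_pos: [551.9, 279.5, 239.3]
tcp_rot: [[-0.963, 0.271, 0.002], [0.271, 0.963, 0.001], [-0.001, 0.001, -1.0]]
ft_force: [0.2, 0.3, -7.8]
width: 15.3
grasp_force: 98.9
```

```bash
python3 - <<'E'
from h import *
s=sense();print(s["tcp_pos"],s["tcp_rot"][:,1],s["width"],s["ft_force"],s["moment"])
E
```

```text
[551.87913176 279.45791799 239.25145252] [2.70841943e-01 9.62623396e-01 9.16621899e-04] 15.2914360739278 [ 0.21333842  0.28187677 -7.81366399] [-0.00305245 -0.06394556  0.02528989]
```

Load is 7.8 N with almost no moment, so the arm is balanced. I raise it and carry it over the press.

Call:
arm_command(plan=[{"dx": 0, "dy": 0, "dz": 0.015, "yaw": 0}, {"dx": 0, "dy": -0.005, "dz": 0.03, "yaw": 0}, {"dx": 0.002, "dy": -0.02, "dz": 0.042, "yaw": 0.1}, {"dx": 0.006, "dy": -0.045, "dz": 0.05, "yaw": 0.25}, {"dx": 0.01, "dy": -0.075, "dz": 0.052, "yaw": 0.4}])

```text
time_s: 14.2
tcp_pos: [561.6, 204.1, 290.1]
tcp_rot: [[-0.972, 0.235, 0.0], [0.235, 0.972, 0.0], [-0.0, 0.0, -1.0]]
ft_force: [-0.2, -1.0, -6.9]
width: 15.0
grasp_force: 98.9
```

Call:
arm_command(plan=[{"dx": 0.004, "dy": -0.03, "dz": 0, "yaw": 0.15}, {"dx": 0.008, "dy": -0.06, "dz": 0, "yaw": 0.3}, {"dx": 0.012, "dy": -0.09, "dz": 0, "yaw": 0.45}, {"dx": 0.016, "dy": -0.12, "dz": 0, "yaw": 0.6}, {"dx": 0.02, "dy": -0.145, "dz": 0, "yaw": 0.7}])

```text
time_s: 14.7
tcp_pos: [581.5, 57.9, 289.2]
tcp_rot: [[-0.984, 0.177, -0.001], [0.177, 0.984, -0.0], [0.001, -0.0, -1.0]]
ft_force: [0.4, 0.4, -5.8]
width: 14.8
grasp_force: 98.8
```

Call:
arm_command(plan=[{"dx": 0.003, "dy": -0.022, "dz": 0, "yaw": 0.1}, {"dx": 0.006, "dy": -0.042, "dz": 0, "yaw": 0.2}, {"dx": 0.0085, "dy": -0.057, "dz": 0, "yaw": 0.26}, {"dx": 0.009, "dy": -0.0655, "dz": 0, "yaw": 0.26}, {"dx": 0.009, "dy": -0.0655, "dz": 0, "yaw": 0.26}])

```text
time_s: 15.2
tcp_pos: [590.5, -6.8, 289.5]
tcp_rot: [[-0.988, 0.156, -0.001], [0.156, 0.988, -0.0], [0.001, -0.0, -1.0]]
ft_force: [-0.1, 1.4, -7.1]
width: 15.2
grasp_force: 98.8
```

```bash
python3 - <<'E'
from h import *
s=sense();t=s["tcp_pos"];print(t,s["tcp_rot"][:,1],s["width"],s["ft_force"],s["moment"])
f=grab_frame("side");g=grab_frame("top")
y=s["tcp_rot"][:2,1];u=np.array([y[1],-y[0]]);z=t[2]-189.1
for n,k,dz in(("hole",-147.5,30),("hole_b",-147.5,0),("head",62.5,50),("head_b",62.5,0)):
    p=[*(t[:2]+k*u),z+dz];print(n,np.round(p,1),"top",proj(g,p).round(1),"side",proj(f,p).round(1))
for n,p in(("pin",(445,17,66)),("pad",(652.4,-15.6,44))):print(n,"top",proj(g,p).round(1),"side",proj(f,p).round(1))
a=cv2.resize(f["color"][145:245,255:355],None,fx=4,fy=4,interpolation=cv2.INTER_CUBIC)
b=cv2.resize(g["color"][140:240,295:375],None,fx=4,fy=4,interpolation=cv2.INTER_CUBIC)
cv2.imwrite("pics/s4.png",np.hstack([a,b])[:,:,::-1])
E
```

```text
[590.5465017   -6.81397415 289.45339228] [ 1.56252471e-01  9.87717139e-01 -1.35603903e-04] 15.20561432988226 [-0.10412407  1.44243191 -7.11674465] [ 0.07336022 -0.06261514 -0.02481787]
hole [444.9  16.2 130.4] top [324.6 215. ] side [333.5 193.6]
hole_b [444.9  16.2 100.4] top [324.6 216.4] side [333.3 200. ]
head [652.3 -16.6 150.4] top [338.5 154.9] side [284.7 168.2]
head_b [652.3 -16.6 100.4] top [338.  159.4] side [285.4 178.8]
pin top [324.4 217.9] side [333.1 207.3]
pad top [337.2 164. ] side [286.  190.5]
```

View pics/s4.png

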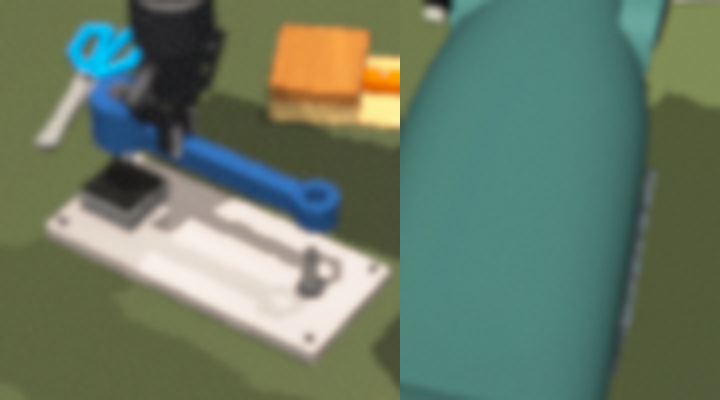

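The side view shows the arm level above the press. The ring is at crop (318,195), over the pin at (312,250), and the head is over the pad. I quantify the ring offset.

```bash
python3 - <<'E'
from h import *
s=sense();t=s["tcp_pos"];print(t,s["ft_force"],s["moment"])
f=grab_frame("side")
y=s["tcp_rot"][:2,1];u=np.array([y[1],-y[0]]);z=t[2]-189.1;c=t[:2]-147.5*u
h=cv2.cvtColor(f["color"],cv2.COLOR_RGB2HSV);m=cv2.inRange(h,np.array((95,90,40)),np.array((115,255,255)))
x0,y0=320,185; sub=m[y0:208,x0:348]
for r,row in enumerate(sub): print(y0+r,''.join('#' if v else '.' for v in row))
th=np.radians(np.arange(0,360,3)); E=lambda zz,R:np.array([proj(f,[c[0]+R*np.cos(a),c[1]+R*np.sin(a),zz]) for a in th])
A=np.vstack([E(z,20),E(z+30,20)]);print("pred ring bbox",A.min(0),A.max(0))
B=E(z+30,11);print("pred hole",B.min(0),B.max(0))
print("hole V:");print(h[188:199,326:344,2])
p=h[200:222,325:343,2];print("pin V");print(p[3:20])
for n,q in(("pinaxis66",(445,17,66)),("16",(445,17,16))):print(n,proj(f,q))
print("px per 10mm x,y,z",[(proj(f,np.array([c[0],c[1],z])+d)-proj(f,[c[0],c[1],z])).round(2) for d in np.eye(3)*10])
E
```

```text
[590.4492684   -5.70762397 289.67524272] [-0.44040434 -0.01507696 -6.42630067] [ 0.03133375 -0.02752926  0.0280269 ]
185 ............................
186 ##..........................
187 ####........................
188 ######......................
189 ########....................
190 #################...........
191 ###################.........
192 ###################.........
193 ####################........
194 ####################........
195 ####################........
196 ...#################........
197 ......##############........
198 ........###########.........
199 .........##########.........
200 ..........#########.........
201 ..........#########.........
202 .............#####..........
203 ............................
204 ............................
205 ............................
206 ............................
207 ............................
pred ring bbox [327.56249638 189.89587306] [339.17042244 203.96174475]
pred hole [330.22018204 191.59273499] [336.57128945 195.7965362 ]
hole V:
[[ 98  82  80  80  79  80  78  79  77  79  78  78  76  78  78  78  78  77]
 [14
[... 1485 characters left out ...]
 182 213 238 245]
 [245 244 243 237 219 174 140 130 137 173 216 226 217 187 184 214 238 245]
 [246 245 245 238 216 167 135 129 126 141 169 186 187 181 191 222 239 244]
 [245 245 243 232 194 146 129 125 121 115 128 153 172 189 217 234 243 245]
 [242 242 239 223 169 126 119 120 116 114 131 166 197 221 234 242 245 245]
 [235 234 231 211 159 117 108 112 112 119 152 198 228 239 242 245 245 245]
 [233 231 226 212 175 138 116 115 118 138 180 223 239 243 245 245 246 245]
 [238 234 229 222 206 183 168 166 174 191 221 238 243 245 245 245 245 246]]
pinaxis66 [333.07510997 207.25432916]
16 [332.87574501 217.34884208]
px per 10mm x,y,z [array([-2.61, -0.8 ]), array([-1.15,  1.75]), array([ 0.04, -2.12])]
```

```bash
python3 - <<'E'
from h import *
g=grab_frame("top");f=grab_frame("side")
t=cv2.imread("pics/top0.png")[:,:,::-1]; V=t.max(2); S=cv2.imread("pics/side0.png")[:,:,::-1].max(2)
print(V[212:227,317:334]);print("pin0 side");print(S[200:222,324:343])
for q in((445,17,66),(445,17,41),(445,17,22),(445,17,16)):print(q,proj(g,q),proj(f,q))
print([(proj(g,np.array([445,17,66])+d)-proj(g,[445,17,66])).round(2) for d in np.eye(3)*10])
h=cv2.cvtColor(f["color"],cv2.COLOR_RGB2HSV)
m=np.zeros(h.shape[:2],np.uint8);m[178:205,265:305]=(h[178:205,265:305,2]<75)&(h[178:205,265:305,1]<110)
for r in m[178:205,265:305]:print(''.join('.#'[v] for v in r))
p=np.array([652.4,-15.6,44]);a=np.radians(-8.9);u=np.array([np.cos(a),np.sin(a),0]);n=np.array([-u[1],u[0],0])
for i,j in((1,1),(1,-1),(-1,-1),(-1,1)):print(proj(f,p+24*i*u+24*j*n)-[265,178])
E
```

```text
[[253 253 254 254 254 254 254 254 254 254 254 254 254 254 254 254 254]
 [253 254 254 254 254 254 254 254 254 254 254 254 254 254 254 254 254]
 [253 254 254 254 254 254 254 254 254 254 254 254 254 254 254 254 253]
 [253 253 253 253 253 253 253 253 252 253 254 254 254 254 254 254 253]
 [253 253 253 251 247 245 244 245 242 244 251 255 254 254 254 254 253]
 [253 254 253 249 237 222 227 236 233 221 230 251 255 254 254 254 254]
 [253 254 254 250 225 189 208 233 227 185 178 228 252 255 254 254 253]
 [253 254 254 251 220 163 170 196 184 142 135 192 242 253 254 254 253]
 [253 254 254 252 224 157 131 133 125 109 133 196 242 253 254 254 254]
 [253 254 254 254 241 193 141 120 118 137 188 236 253 254 254 254 254]
 [254 254 254 255 254 240 205 178 181 211 242 255 255 254 254 254 254]
 [254 254 254 254 255 255 250 245 246 252 255 255 254 254 254 254 254]
 [254 254 254 254 254 255 255 255 255 255 255 254 254 254 254 254 254]
 [254 254 254 254 254 254 254 255 254 254 254 254 254 254 254 254 254]
 [254 254 254 254 254 254 254 254 254 254 254 254 254 254 254 254 254]]
pin0 side
[[231 223 201 176 152 13
[... 2619 characters left out ...]
############..........
...........###################..........
............##################..........
.............###############............
................##########..............
.................########...............
....................####................
........................................
........................................
........................................
........................................
........................................
........................................
........................................
........................................
[12.00696263 13.65026685]
[19.66825055  6.72793768]
[29.87439389 11.28458812]
[22.29226329 18.35583935]
```

Pin and pad both sit about 0.9 px left of my estimate in the side view, so the press is about 3 mm further along +x. I correct and let it settle.

Call:
arm_command(plan=[{"dx": 0.0014, "dy": 0.0003, "dz": -0.001, "yaw": 0}, {"dx": 0.0028, "dy": 0.0006, "dz": -0.003, "yaw": 0}, {"dx": 0.0028, "dy": 0.0006, "dz": -0.003, "yaw": 0}, {"dx": 0.0028, "dy": 0.0006, "dz": -0.003, "yaw": 0}, {"dx": 0.0028, "dy": 0.0006, "dz": -0.003, "yaw": 0}])

```text
time_s: 15.95
tcp_pos: [593.5, -5.5, 287.0]
tcp_rot: [[-0.988, 0.155, -0.0], [0.155, 0.988, -0.0], [0.0, -0.0, -1.0]]
ft_force: [-0.6, -0.3, -7.2]
width: 14.8
grasp_force: 98.8
```

Call:
arm_command(plan=[{"dx": 0, "dy": 0, "dz": 0, "yaw": 0}, {"dx": 0, "dy": 0, "dz": 0, "yaw": 0}, {"dx": 0, "dy": 0, "dz": 0, "yaw": 0}, {"dx": 0, "dy": 0, "dz": 0, "yaw": 0}, {"dx": 0, "dy": 0, "dz": 0, "yaw": 0}])

```text
time_s: 16.45
tcp_pos: [593.4, -5.5, 287.0]
tcp_rot: [[-0.988, 0.155, 0.0], [0.155, 0.988, 0.0], [-0.0, 0.0, -1.0]]
ft_force: [1.1, 0.2, -6.5]
width: 15.3
grasp_force: 98.8
```

```bash
python3 - <<'E'
from h import *
s=sense();t=s["tcp_pos"];print(t,s["ft_force"],s["moment"],s["joint_vel"].round(2),s["width"])
f=grab_frame("side")
h=cv2.cvtColor(f["color"],cv2.COLOR_RGB2HSV)[:,:,2]
y=s["tcp_rot"][:2,1];u=np.array([y[1],-y[0]]);z=t[2]-189.1;c=t[:2]-147.5*u
print("hole pred",c,proj(f,[*c,z+30]));print(h[190:199,327:342])
hd=t[:2]+62.5*u
m=cv2.inRange(cv2.cvtColor(f["color"],cv2.COLOR_RGB2HSV),np.array((95,90,40)),np.array((115,255,255)))
for r in m[160:186,272:304]:print(''.join('#' if v else '.' for v in r))
th=np.radians(np.arange(0,360,3)); A=np.array([proj(f,[hd[0]+30*np.cos(a),hd[1]+30*np.sin(a),zz]) for a in th for zz in(z,z+50)])-[272,160];print(A.min(0),A.max(0))
E
```

```text
[593.44204118  -5.53007406 287.00556899] [ 1.09155287  0.20845178 -6.45631621] [-0.01840502  0.02632485 -0.02990075] [-0.02  0.03  0.01 -0.07  0.03  0.02] 15.347664465982122
hole pred [447.72416947  17.32931902] [332.57544521 194.05181067]
[[144 119 105 107 113 117 116 111  98  83  80  80  77  79  77]
 [177 163 153 151 155 156 152 148 140 122  96  80  79  78  79]
 [188 183 173 163 156 152 148 150 155 152 132  96  80  77  78]
 [180 183 172 149 132 130 127 132 143 159 156 126  86  78  78]
 [160 174 167 138 123 118 119 121 136 159 167 144  96  80  77]
 [141 165 168 151 136 130 131 136 149 164 165 139  94  79  78]
 [124 149 166 164 158 154 154 158 167 168 151 118  80  80  79]
 [112 126 146 159 162 163 161 162 161 148 126  92  73  78  79]
 [104 107 123 133 139 142 140 138 133 121 104  82  74  78  79]]
.##################.............
.#################..............
..###############...............
....###########.................
......##########................
.......#########................
......######....................
.....#####......................
.....#####......................
.....#####......................
....#########...................
....##########..................
.....##########.................
.....###########................
.....############...............
.....##############.............
.....################...........
.....#################..........
......################..........
......################......####
......################......####
.......################.....####
........#########..####....#####
..........#####......###...#####
............#..............#####
..........................######
[3.52815024 3.58629718] [20.65907172 24.58179122]
```

The hole is centred over the pin at 332.6 against 332.2 px, and the arm is still and level. I hand in.

```bash
python3 -c "from plant import hand_in; print(hand_in())"
```

```text
the job is handed in; nothing more can be done
None
```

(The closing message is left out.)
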